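# Release and draw out the filter drawer of a jeweller's dust extractor

## Task

The filter drawer of the dust extractor is latched and has to come out so that the gold dust can be collected. Take the release pin (the square-handled tool) from the rack, push it straight through the slot in the sloping panel, feel along the slot for the hidden spring tab and press it gently - never forcing it - until the drawer jumps out a little. Then stand the pin back in the rack and draw the drawer all the way out to its stop, leaving everything else as it stands.

Things in the scene. Friction and masses are not known exactly. Their poses are not given: they have to be found in the camera images.
- pin_grip (a point): Centre of the square dark wooden handle (14 x 14 x 70 mm) of the release pin, a loose tool of 40 to 70 g that hangs upright in a hole of the rack. On the pin's axis, 40 mm above the underside of its ferrule, 135 mm above the rod's end. z points up out of the handle; x and y are square to its flat sides, x within 0.2 rad of the rack's x.
- pin_tip (a point): Rounded end of the release pin's rod; axes as pin_grip. Below the handle a brass ferrule, 22 mm across and 5 mm thick, rests on the rack's plate; under it the round steel rod, 6 mm thick, hangs 95 mm down through the hole.
- rack: Fixed wooden tool rack, 80 x 200 mm on plan, origin at the centre of its underside, z up. Its plate (top 116 mm above the bench, 8 mm thick, 60 mm in x) has four 11 mm holes in a row along y, at y = -66, -22, 22 and 66 mm. Three tools hang in them in changing places; the hole at y = 22 mm is empty. The pin may return to its own hole or the empty one.
- bezel_pusher: Bystander in the rack: mushroom-shaped dark wooden handle 30 mm across, 48 mm tall over the plate, brass shank. Origin at the plate's top.
- burnisher: Bystander in the rack: round dark wooden handle 18 mm thick, 60 mm tall over the plate, short steel shank. Origin at the plate's top.
- extractor: Fixed grey sheet-steel dust extractor, 260 mm deep (x), 300 mm wide (y). Front face at x = -130 mm, 105 mm high; from its top edge a panel slopes up and back at 28 degrees (0.489 rad) to 199 mm. The panel's upper half has a grille of 15 short blind vents, its lower half one longer release slot with a raised rim. Origin at the centre of the underside, z up.
- slot (a point): Centre of the release slot on the outer face of the sloping panel (3 mm thick), 60 mm up the slope from its front edge. The slot is 12 mm wide (x, pointing up the slope) and 52 mm long (y, level). z points out at right angles to the panel, 28 degrees from vertical towards the front: the rod goes in along -z.
- tab_space (a point): Axes of slot; 26 mm behind its centre. Hidden here is the latch's tab, a thin steel tongue parallel to the panel, 14 mm wide (y) and 30 mm across (x). It is adjustable: its middle lies anywhere up to 16 mm to either side (y), its face 17 to 35 mm behind the panel's outer face. Beside it the rod meets nothing until a fixed plate 54 mm behind the panel.
- tab_stop (a point): Axes of slot; 45 mm behind its centre, the deepest the tab's face can go. The tab moves in (-z) against a spring: 4 N at first, 0.6 N more per mm, plus some latch friction; after 5 to 8 mm the drawer is let go, at 10 mm is a hard stop. The tab springs back afterwards, the drawer stays released. More than 40 N of the pin on tab or panel bends them.
- drawer (a joint): How far the filter drawer is out, in m. 0 = shut and latched. When let go a spring pushes it out to 0.024 to 0.035. Full travel 0.110, at a fixed stop. It slides along the extractor's -x with about 2 N of friction and stays where it is left.
- drawer_handle (a point): Middle of the drawer's handle: a level round steel bar 11 mm thick and 110 mm long along the extractor's y, its axis 35 mm before the drawer's front panel and 70 mm above the bench, on two thin legs 47 mm to either side. It moves with the drawer; the panel above slopes away, so the bar is free from above.
- mandrel: Bystander: tapered steel ring mandrel standing on a round foot 80 mm across, 192 mm tall. Origin at the centre of its underside.
- jar: Bystander: small glass jar, 44 mm across, 50 mm tall. Origin at the centre of its underside.
- loupe: Bystander: black eyepiece loupe, 34 mm across, 32 mm tall. Origin at the centre of its underside.
- bench_block: Bystander: square steel block 75 x 75 x 20 mm. Origin at the centre of its underside.
- hammer: Bystander: small hammer lying flat, 230 mm long. Origin on the bench under its middle.
- ring_clamp: Bystander: wooden ring clamp lying flat, 130 x 28 x 28 mm. Origin on the bench under its middle.
Things that resemble listed ones, but are neither listed nor needed, are in the scene too. Leave any red look-alike of the part that bears pin_grip alone.

How it is judged:
By the outcome, as a careful person would: the job done as asked, in the order asked, and still so for the second after the job is handed in, with the robot touching nothing.
It also fails if it takes over 64 s, if anything falls off the work surface, if the arm or the gripper's body presses on something with over 40 N, if the wrist force passes 120 N, or if a joint passes its speed limit or range.

## Robot

A 6-joint arm with a two-finger parallel gripper is mounted at the origin on the work surface. World frame = base frame: x ahead of the robot, y to its left, z up, the work surface at z = 0. Lengths are in m, angles in rad, forces in N, time in s.
With the tool pointing down it reaches from about 0.25 to 0.775 m from the base axis. Payload 4 kg.
Tool frame: the origin (TCP) lies at the very end of the fingers, on their centre line; the grasp point (between the pads) lies 19 mm behind it (bot.tcp_to_grasp is the distance from the TCP to the grasp point, in m); z points along the fingers, y is the line along which they close (so a half turn about z gives the same grasp; the last joint's range is limited). The gripper opens to 85 mm and grips with 20 to 120 N. Pads are 22 mm wide; open, the fingers measure 114 mm over their backs; the gripper's body (76 mm by 85 mm) begins 54 mm behind the grasp point. The pads swing forward as they close: fully open they stand 13 mm farther back than shut.
Start: joints at [1.034, 0.087, 1.371, -0, 1.684, -0.103], TCP at [0.231, 0.499, 0.231] pointing down, gripper open.
Joint ranges: [-3.1, 3.1], [-0.76, 2.03], [0.27, 2.55], [-1.08, 4.22], [0.17, 2.65], [-2.57, 2.57]. Speed limits (rad/s): [2.79, 2.79, 3.14, 3.14, 3.14, 3.14].

## Interface

Orientations are given as a unit quaternion [x, y, z, w].
In Python, from bench import bot gives the robot as it stands.
- The arm moves only by the tool apply_moves, never from a script. Its argument "commands" is text: rows parted by semicolons, each of 7 numbers parted by spaces: the closure, from 0 (fully open) to 1 (shut), then the shift along the tool's x, y, z in units of 30 mm (1.0 is 30 mm), then the turn, a rotation vector about the tool's x, y, z in rad. In form: claw dx dy dz ax ay az; .... A call has 1 to 8 rows; each row shifts and turns the commanded pose from where the row before left it, along the tool's axes as they then stand; what a row does not reach is not made up. A row lasts 1/12 s, in which the tool goes at most 41.7 mm and 7.16 degrees, less where a joint would pass 70% of its speed; a pose out of reach is approached as far as the arm can. A call is refused whole if a number of a shift passes 1 or a number of a turn 0.125, either way. A call with a gripper value outside its range is refused whole. The fingers move at their own pace and stop on an object; "newtons" is the grip in N (left out, the last holds). Time passes only in rows, so rows that do not move let the fingers close. It gives the time, the measured TCP pose, the force, the opening and the grip force at its end, in the units of the state.
- bot.state(): the state, without advancing time (a new reading comes with each control period).
- bot.camera(name): name is "side" or "top"; returns (picture, depth): 384x512x3 uint8, red, green, blue; 384x512 float32, m along the optical axis (not along the pixel's ray), 0 where there is no reading.
- bot.camera_model(name): a dict with "intrinsics" (3x3 intrinsics, pixels), "k1" (the pictures are not rectified: a ray, as slopes to the right and down, at radius r is drawn at 1 + k1 r^2 times it, then the intrinsics apply), "R" (3x3) and "t" (3): a world point X has camera coordinates R X + t. Camera axes: x right, y down, z forward; pixel columns grow to the right and rows downward; lengths in m; the calibration is good to about 2 mm. A picture is of the moment at which its call begins. camera_model takes no time and is no camera call.
- bot.job_done(): hands the job in; it is judged then, once.
The state is a dict: "clock": time; "qpos": joint angles; "qd": joint speeds; "effort": joint torques, N m; "tool_pos": TCP position; "tool_rot": TCP orientation; "force": force on the tool from outside, world axes, zero at the start; "ft_torque": the same for the moment, N m; "finger_gap": opening from 0.0 (shut) to 1.0 (fully open); "gripper_force": force on a finger pad.
Only numpy, scipy, OpenCV 4.12 (cv2) and the standard library are available. Lean on these libraries where they do the work, as an engineer would, in place of code of your own. Each camera call takes 0.05 s, during which the arm holds its last target. There are 200 camera calls.

## Working session

There is one attempt and no reset: what is moved stays moved. The work goes in short steps, Python scripts to look and compute and a tool call to move; the robot and the scene stay as the last step left them, time stands still between calls to the robot, and variables do not carry over. Pictures are saved under pics/ and viewed, at most 11 in all, crops included, and the job is handed in when it is done.

Besides the shell and the picture viewer there is one more tool, called as name(argument=value, ...), one argument or row to a line, values as JSON. apply_moves: Moves the arm, as the interface text tells. Its arguments: {"type":"object","properties":{"commands":{"type":"string"},"newtons":{"type":"number"}},"required":["commands"]}

```bash
ls; mkdir -p pics; cat > h.py <<'E'
import numpy as np, cv2
from bench import bot
def snap(n,f=None):
    p,d=bot.camera(n); np.savez(f'/tmp/{n}.npz',p=p,d=d)
    if f: cv2.imwrite(f'pics/{f}.png',p[:,:,::-1])
    return p,d
def world(n,uv,depth=None,z=None):
    m=bot.camera_model(n);K=np.array(m['intrinsics']);R=np.array(m['R']);t=np.array(m['t']);k=m['k1']
    uv=np.atleast_2d(np.array(uv,float))
    dd=np.c_[(uv[:,0]-K[0,2])/K[0,0],(uv[:,1]-K[1,2])/K[1,1]]
    s=dd.copy()
    for _ in range(20): s=dd/(1+k*(s**2).sum(1,keepdims=True))
    r=np.c_[s,np.ones(len(s))]
    C=-R.T@t; W=r@R
    if z is not None: L=((z-C[2])/W[:,2])[:,None]
    else: L=np.atleast_1d(depth)[:,None]
    return C+L*W
def proj(n,X):
    m=bot.camera_model(n);K=np.array(m['intrinsics']);R=np.array(m['R']);t=np.array(m['t']);k=m['k1']
    c=np.atleast_2d(X)@R.T+t; s=c[:,:2]/c[:,2:]
    s=s*(1+k*(s**2).sum(1,keepdims=True))
    return s*[K[0,0],K[1,1]]+[K[0,2],K[1,2]]
E
python3 - <<'E'
from h import *
a,_=snap('top','top0');b,_=snap('side','side0')
for n in('top','side'):
    m=bot.camera_model(n);print(n,m);print(-np.array(m['R']).T@m['t'])
print(bot.state())
E
```

```text
pics
top {'intrinsics': array([[466.22929102,   0.        , 256.47862677],
       [  0.        , 466.22929102, 186.50372121],
       [  0.        ,   0.        ,   1.        ]]), 'k1': 0.06288959018673826, 'R': array([[-2.53063209e-02, -9.99679170e-01, -1.07148867e-03],
       [-9.96659626e-01,  2.53131059e-02, -7.76455797e-02],
       [ 7.76477913e-02, -8.97014464e-04, -9.96980449e-01]]), 't': array([0.04099982, 0.548515  , 1.4964479 ])}
[0.43152444 0.02844439 1.53456299]
side {'intrinsics': array([[459.02621776,   0.        , 245.75108173],
       [  0.        , 459.02621776, 188.79285753],
       [  0.        ,   0.        ,   1.        ]]), 'k1': -0.047224305127250954, 'R': array([[ 0.90618667, -0.42235318,  0.02105962],
       [-0.23498538, -0.54433034, -0.8052865 ],
       [ 0.35157871,  0.72479119, -0.59251172]]), 't': array([-0.45948006,  0.23402545,  1.22854416])}
[ 0.03943729 -0.9571137   0.92606083]
{'clock': 0.1, 'qpos': array([ 1.03389860e+00,  8.78883427e-02,  1.37214838e+00,  4.35129901e-05,
        1.68360917e+00, -1.03063834e-01]), 'qd': array([-0.00058827, -0.00340752, -0.00376897, -0.00087149,  0.0002477 ,
       -0.00083   ]), 'effort': array([ 2.71360601e-03, -3.53018260e+01, -3.14217067e+01, -2.52248424e-05,
        7.97313260e-03,  8.43940224e-07]), 'tool_pos': array([0.23092885, 0.49866026, 0.23022926]), 'tool_rot': array([ 2.15217360e-01,  9.76565632e-01, -9.67711514e-04, -3.43445518e-04]), 'force': array([0.03681137, 0.344054  , 0.47242427]), 'ft_torque': array([ 0.01307145, -0.05399074, -0.00503669]), 'gripper_force': 0.0, 'finger_gap': 0.9991185247359381}
```

View pics/top0.png

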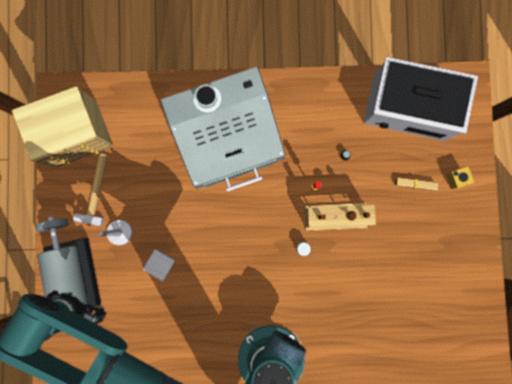

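View pics/side0.png

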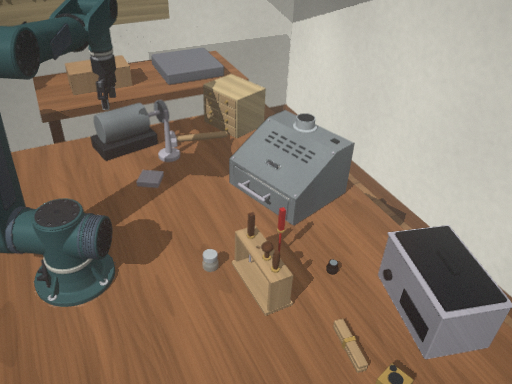

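The top view shows the extractor around (225,130), with its slot near (234,153) and drawer bar near (243,180). The rack is around (340,216) and the red look-alike is at (318,185). In the side view the rack tools are near (251,222), (267,248) and (276,260). I'll zoom in on these.

```bash
python3 - <<'E'
from h import *
a=np.load('/tmp/top.npz')['p'];b=np.load('/tmp/side.npz')['p']
r=lambda im,x,y,w,h,s:cv2.resize(im[y:y+h,x:x+w],None,fx=s,fy=s,interpolation=cv2.INTER_CUBIC)
L=np.vstack([r(a,300,172,80,60,5),r(a,180,130,100,75,4)])   # 400x300 each
R=np.vstack([r(b,225,200,80,120,5)])
c=np.hstack([L,R]);cv2.imwrite('pics/c1.png',c[:,:,::-1]);print(c.shape)
E
```

```text
(600, 800, 3)
```

View pics/c1.png

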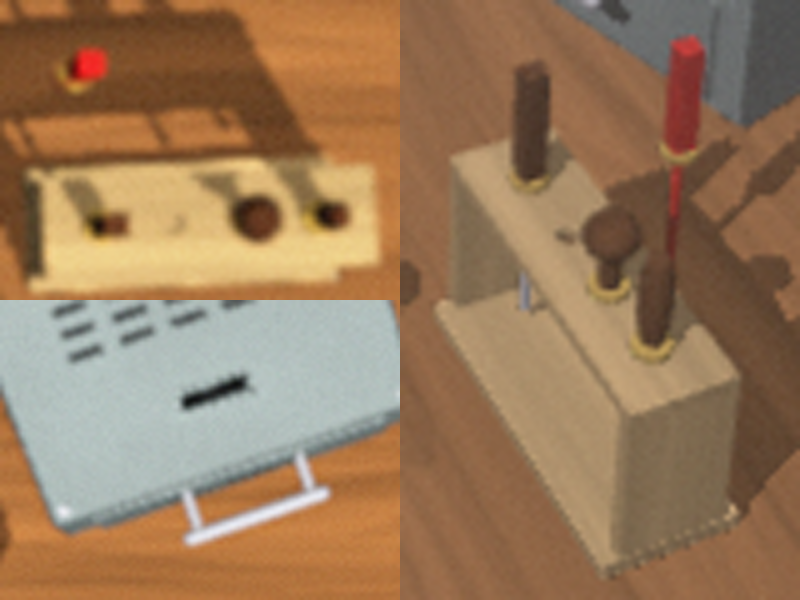

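The pin is the square handle at the rack's left end, near top (323,216.6) and side (251,222). The hole next to it is empty. The slot is near top (233,153) and the bar near (244,179).

```bash
cat > meas.py <<'E'
from h import *
def cloud(n,x0,x1,y0,y1):
    z=np.load(f'/tmp/{n}.npz');v,u=np.mgrid[y0:y1,x0:x1];u=u.ravel();v=v.ravel()
    d=z['d'][v,u];return np.c_[u,v],world(n,np.c_[u,v],d),z['p'][v,u].astype(int),d
if __name__=='__main__':
    uv,P,c,d=cloud('top',295,385,192,240)
    k=(abs(P[:,2]-.116)<.006)&(d>0)
    print('plate n',k.sum(),np.median(P[k,2]),cv2.minAreaRect((P[k,:2]*1000).astype(np.float32)))
    dk=(c.sum(1)<230)&(P[:,2]>.14)&(d>0)
    m=np.zeros((384,512),np.uint8);m[uv[dk][:,1],uv[dk][:,0]]=1
    n,l,s,ce=cv2.connectedComponentsWithStats(m)
    for i in range(1,n):
        q=dk.copy();q[dk]=l[uv[dk][:,1],uv[dk][:,0]]==i
        print(s[i],ce[i],P[q].mean(0),P[q,2].max())
    # side: handle of pin
    uv,P,c,d=cloud('side',240,262,205,242)
    q=(c.sum(1)<200)&(d>0)
    print('side pin',q.sum(),P[q].mean(0),np.percentile(P[q],[5,50,95],axis=0))
    # extractor panel
    uv,P,c,d=cloud('top',160,290,65,200)
    q=(d>0)&(P[:,2]>.108)&(P[:,2]<.19)&(c.sum(1)>330)
    for _ in range(4):
        A=np.c_[P[q,:2],np.ones(q.sum())];w=np.linalg.lstsq(A,P[q,2],rcond=None)[0]
        r=abs(P[:,2]-P[:,:2]@w[:2]-w[2]);q=(d>0)&(r<.004)&(P[:,2]>.108)&(P[:,2]<.195)
    print('panel',q.sum(),w,'slope',np.degrees(np.arctan(np.hypot(*w[:2]))),'yaw',np.arctan2(w[1],w[0]))
    for n,(x0,x1,y0,y1) in dict(top=(222,248,145,161),side=(264,284,158,172)).items():
        uv,P,c,d=cloud(n,x0,x1,y0,y1)
        q=c.sum(1)<(200 if n=='top' else 180)
        p=uv[q].mean(0)
        # cast on panel plane
        a=world(n,p,depth=1.)[0];b=world(n,p,depth=0.)[0];D=a-b
        t=(w[2]+b[:2]@w[:2]-b[2])/(D[2]-D[:2]@w[:2])
        print(n,'slot',q.sum(),p,b+t*D,cv2.minAreaRect(uv[q].astype(np.float32)))
    uv,P,c,d=cloud('top',218,270,165,195)
    q=(c.sum(1)>560)&(P[:,2]<.1)
    print('bar',q.sum(),uv[q].mean(0),uv[q].min(0),uv[q].max(0))
    q&=(d>0);print(np.median(P[q],0))
    for p in [(227.3,189.8),(261.8,178)]: print(world('top',p,z=.075))
E
python3 meas.py
```

```text
plate n 1057 0.11698098144686764 ((446.56646728515625, -226.87179565429688), (59.745906829833984, 200.337890625), 1.1798537969589233)
[347 212   8   8  54] [350.5        215.14814815] [ 0.44726878 -0.24593455  0.1626054 ] 0.1676000693987021
[363 213   6   4  21] [365.38095238 214.42857143] [ 0.44824462 -0.28742478  0.1707038 ] 0.1794373162042422
[319 215   6   4  16] [320.8125 216.625 ] [ 0.44484695 -0.15656995  0.18102958] 0.1987540104908081
side pin 103 [ 0.44161988 -0.16515312  0.15865814] [[ 0.43546945 -0.16786918  0.12847904]
 [ 0.44138981 -0.16510983  0.158554  ]
 [ 0.44825935 -0.16230783  0.18637145]]
panel 4622 [ 0.49893125  0.15904747 -0.20258727] slope 27.63962567741393 yaw 0.3085925348213726
top slot 36 [232.83333333 152.88888889] [0.64447228 0.09618163 0.13425754] ((232.95001220703125, 152.85000610351562), (2.2135939598083496, 15.17893123626709), 71.56504821777344)
side slot 0 [nan nan] [nan nan nan] ((0.0, 0.0), (0.0, 0.0), 0.0)
bar 132 [243.04545455 182.16666667] [226 169] [261 190]
[0.55739427 0.06771511 0.07520289]
[[0.53715319 0.11891953 0.075     ]]
[[0.57158606 0.00972539 0.075     ]]meas.py:29: RuntimeWarning: Mean of empty slice.
  p=uv[q].mean(0)
  ret = um.true_divide(
```

apply_moves(
  commands="0.5 0 0 -0.6 0 0 -0.114; 0.5 0 0 -0.6 0 0 -0.114; 0.5 0 0 -0.6 0 0 -0.114; 0.5 0 0 -0.6 0 0 -0.113; 0.5 -0.29 -0.96 0 0 0 0; 0.5 -0.29 -0.96 0 0 0 0; 0.5 -0.29 -0.96 0 0 0 0; 0.5 -0.29 -0.96 0 0 0 0",
  newtons=50,
)

```text
clock: 0.77
tool_pos: [0.2684, 0.3834, 0.3027]
tool_rot: [-0.011, 1.0, -0.0, -0.0]
force: [1.4, -0.6, 0.2]
finger_gap: 0.501
gripper_force: 0.0
```

apply_moves(
  commands="0.5 -0.29 -0.96 0 0 0 0; 0.5 -0.29 -0.96 0 0 0 0; 0.5 -0.29 -0.96 0 0 0 0; 0.5 -0.29 -0.96 0 0 0 0; 0.5 -0.29 -0.96 0 0 0 0; 0.5 -0.29 -0.96 0 0 0 0; 0.5 -0.29 -0.96 0 0 0 0; 0.5 -0.29 -0.96 0 0 0 0",
)

```text
clock: 1.43
tool_pos: [0.3428, 0.1543, 0.3029]
tool_rot: [-0.011, 1.0, -0.0, -0.0]
force: [0.3, 0.6, 0.7]
finger_gap: 0.502
gripper_force: 0.0
```

apply_moves(
  commands="0.5 -0.29 -0.96 0 0 0 0; 0.5 -0.29 -0.96 0 0 0 0; 0.5 -0.29 -0.96 0 0 0 0; 0.5 -0.29 -0.96 0 0 0 0; 0.5 -0.29 -0.96 0 0 0 0; 0.5 -0.29 -0.96 0 0 0 0; 0.5 -0.29 -0.96 0 0 0 0; 0.5 -0.29 -0.96 0 0 0 0",
)

```text
clock: 2.1
tool_pos: [0.4173, -0.0746, 0.3028]
tool_rot: [-0.01, 1.0, 0.0, -0.0]
force: [0.2, -0.3, -0.5]
finger_gap: 0.499
gripper_force: 0.0
```

```bash
cat >> h.py <<'E'
from scipy.spatial.transform import Rotation as Ro
def delta(pos,R,s=None):
    s=s or bot.state();C=Ro.from_quat(s['tool_rot'])
    return C.inv().apply(np.array(pos)-s['tool_pos'])/.03,(C.inv()*R).as_rotvec()
def down(yaw): # tool y at angle yaw, pointing down
    y=np.array([np.cos(yaw),np.sin(yaw),0]);z=np.array([0,0,-1.]);return Ro.from_matrix(np.c_[np.cross(y,z),y,z])
E
python3 - <<'E'
from h import *
s=bot.state();print(s['clock'],s['tool_pos'],s['finger_gap'],s['force'])
print(delta([.445,-.161,.137],down(np.pi/2+.0206)))
from meas import cloud
uv,P,c,d=cloud('side',270,295,200,235)
q=(c[:,0]>120)&(c[:,1]<60)&(d>0);print('red',np.percentile(P[q],[5,50,95],axis=0))
a,_=snap('top');b,_=snap('side')
r=lambda im,x,y,w,h,s:cv2.resize(im[y:y+h,x:x+w],None,fx=s,fy=s,interpolation=cv2.INTER_CUBIC)
cv2.imwrite('pics/c2.png',np.hstack([r(a,280,172,100,100,4),r(b,205,150,100,100,4)])[:,:,::-1])
E
```

```text
2.1 [ 0.41729271 -0.07460783  0.30284631] 0.49906755670738806 [ 0.17823033 -0.26323552 -0.4831031 ]
(array([-0.86642535, -2.90071227,  5.52649751]), array([ 0.00042686, -0.00054912,  0.00023164]))
red [[ 0.53099073 -0.15924805  0.10582908]
 [ 0.53586545 -0.15604333  0.13800912]
 [ 0.54380437 -0.15136618  0.16634283]]
```

View pics/c2.png

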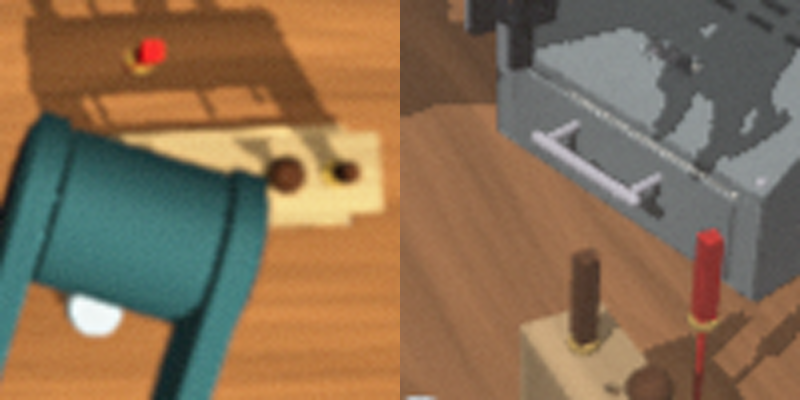

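The side crop shows the pin handle clear at about (251,225) and the arm well above it. The red pin is about 90 mm further out in x.

apply_moves(
  commands="0.5 -0.29 -0.96 0 0 0 0; 0.5 -0.29 -0.97 0 0 0 0; 0.5 -0.29 -0.97 0 0 0 0; 0.5 0 0 0.8 0 0 0; 0.5 0 0 0.8 0 0 0; 0.5 0 0 0.8 0 0 0; 0.5 0 0 0 0 0 0",
)

```text
clock: 2.78
tool_pos: [0.4426, -0.1577, 0.2251]
tool_rot: [-0.011, 1.0, 0.003, -0.005]
force: [-0.3, -0.4, -1.1]
finger_gap: 0.502
gripper_force: 0.0
```

```bash
python3 - <<'E'
from h import *
from meas import cloud
uv,P,c,d=cloud('side',240,262,205,242)
q=(c.sum(1)<200)&(d>0)&(P[:,2]>.13)
print(q.sum(),cv2.minAreaRect(uv[q].astype(np.float32)))
m=uv[q];
for X in ([.445,-.161],[.443,-.161],[.447,-.161],[.445,-.159]):
    Z=np.linspace(.135,.185,6);pr=proj('side',np.c_[np.tile(X,(6,1)),Z])
    e=[m[abs(m[:,1]-v)<1.5][:,0].mean()-u for u,v in pr]
    print(X,np.round(e,2))
print(np.degrees(1),proj('side',[[.445,-.161,.191],[.445,-.161,.121]]),m.min(0),m.max(0))
s=bot.state();print(s['tool_pos'],s['force'])
E
```

```text
91 ((251.5, 224.0), (18.0, 5.0), 90.0)
[0.445, -0.161] [-0.39 -0.5  -0.62 -0.73 -0.2   0.14]
[0.443, -0.161] [ 0.3   0.2   0.09 -0.02  0.52  0.86]
[0.447, -0.161] [-1.09 -1.2  -1.32 -1.44 -0.91 -0.57]
[0.445, -0.159] [-0.06 -0.17 -0.28 -0.2   0.31  0.58]
57.29577951308232 [[252.02643936 213.93694737]
 [251.24170964 234.67093792]] [249 215] [254 233]
[ 0.44256849 -0.15769949  0.22513792] [-0.28655637 -0.42867917 -1.05942824]
```

apply_moves(
  commands="0.5 0 0 0.8 0 0 0; 0.5 0 0 0.8 0 0 0; 0.5 0 0 0.8 0 0 0; 0.5 0 0 0.7 0 0 0; 0.5 0 0 0 0 0 0; 0.5 0 0 0 0 0 0",
)

```text
clock: 3.28
tool_pos: [0.4451, -0.1589, 0.1385]
tool_rot: [-0.011, 1.0, 0.0, -0.001]
force: [0.0, -0.7, -1.3]
finger_gap: 0.499
gripper_force: 0.0
```

apply_moves(
  commands="0.9 0 0 0 0 0 0; 0.9 0 0 0 0 0 0; 0.9 0 0 0 0 0 0; 0.9 0 0 0 0 0 0; 0.9 0 0 0 0 0 0; 0.9 0 0 0 0 0 0",
  newtons=60,
)

```text
clock: 3.78
tool_pos: [0.4466, -0.1601, 0.1408]
tool_rot: [-0.011, 1.0, -0.001, 0.002]
force: [0.1, 1.0, 6.1]
finger_gap: 0.157
gripper_force: 58.8
```

apply_moves(
  commands="1 0 0 -0.3 0 0 0; 1 0 0 -0.7 0 0 0; 1 0 0 -0.8 0 0 0; 1 0 0 -0.8 0 0 0; 1 0 0 -0.8 0 0 0; 1 0 0 -0.8 0 0 0; 1 0 0 -0.8 0 0 0; 1 0 0 -0.3 0 0 0",
)

```text
clock: 4.45
tool_pos: [0.4461, -0.16, 0.3018]
tool_rot: [-0.011, 1.0, -0.001, 0.003]
force: [0.6, 0.1, 0.0]
finger_gap: 0.16
gripper_force: 58.6
```

```bash
python3 - <<'E'
from h import *
a,_=snap('top');b,_=snap('side')
r=lambda im,x,y,w,h,s:cv2.resize(im[y:y+h,x:x+w],None,fx=s,fy=s,interpolation=cv2.INTER_CUBIC)
cv2.imwrite('pics/c3.png',r(b,205,100,130,190,3.1)[:,:,::-1])
s=bot.state();print(s)
T=Ro.from_quat(s['tool_rot'])
for k in (-.019,.116): # grip, tip along tool z
    X=s['tool_pos']+T.apply([0,0,k]);print(X,proj('side',X),proj('top',X))
E
```

```text
{'clock': 4.55, 'qpos': array([-4.64094548e-01, -8.99938842e-02,  1.41353296e+00,  9.59076289e-05,
        1.81339613e+00, -2.05604942e+00]), 'qd': array([-0.00140992,  0.01934613,  0.07810745, -0.00072282, -0.02016596,
        0.00069569]), 'effort': array([-1.48771604e-02, -2.80769241e+01, -3.23331857e+01, -2.55294588e-03,
        9.72892460e-02,  1.05519491e-04]), 'tool_pos': array([ 0.44599797, -0.15991952,  0.29967293]), 'tool_rot': array([-0.01059067,  0.9999412 , -0.00102296,  0.00209253]), 'force': array([ 0.38463583, -0.08836869, -1.07217222]), 'ft_torque': array([-0.02365582,  0.00567873,  0.02240527]), 'gripper_force': 58.64245355129242, 'finger_gap': 0.15102335079746196}
[ 0.44591805 -0.15988149  0.31867272] [[253.75436156 171.65297621]] [[329.29962643 215.48365394]]
[ 0.44648592 -0.16015169  0.18367419] [[252.32645235 215.82984304]] [[322.14781614 216.01436729]]
```

View pics/c3.png

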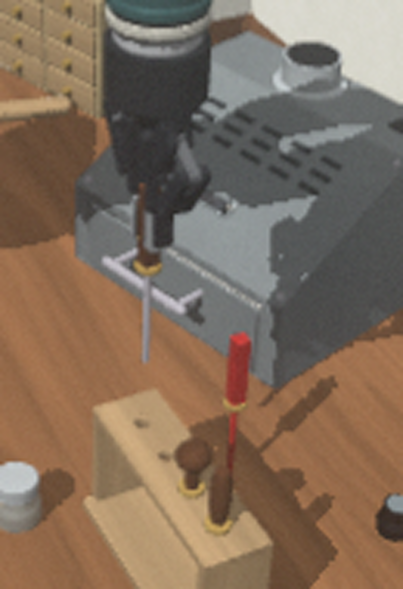

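The pin is held upright. Its tip is at side (252.1,216.5), against a prediction of (252.3,215.8). Next I check the slot in the first side image.

```bash
python3 - <<'E'
from h import *
b=cv2.imread('pics/side0.png')
X=np.array([.6445,.0962,.1342]);yw=.307
ey=np.array([-np.sin(yw),np.cos(yw),0]);ex=np.array([np.cos(yw)*np.cos(.489),np.sin(yw)*np.cos(.489),np.sin(.489)])
pr=proj('side',[X,X+.026*ey,X-.026*ey,X+.006*ex,X-.006*ex]);print(pr)
c=b[150:180,255:295];c=cv2.resize(c,None,fx=16,fy=16,interpolation=cv2.INTER_CUBIC)
for p in pr: cv2.circle(c,tuple(int(v) for v in (p-[255,150]+.5)*16),4,(0,0,255),-1)
cv2.imwrite('pics/c4.png',c)
E
```

```text
[[273.29444653 164.07403059]
 [267.48242612 160.67205867]
 [279.2290289  167.54859997]
 [274.52524229 162.72373073]
 [272.06137778 165.42681585]]
```

View pics/c4.png

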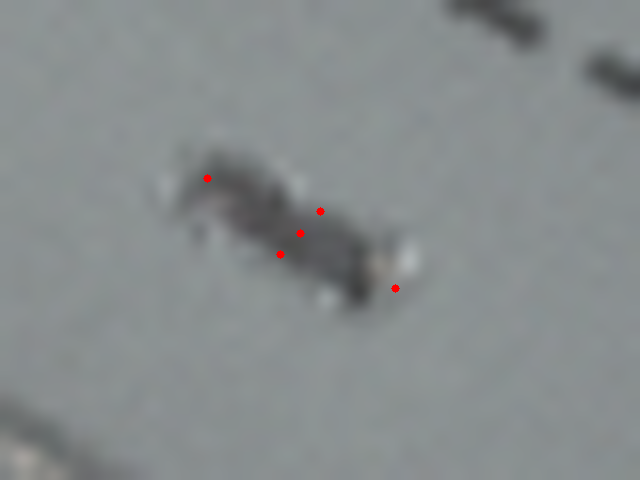

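In the side view the slot runs from about (268,161) to (278,167.5), which matches the projected top estimate to about a millimetre across and a few along. I'll move over to it.

apply_moves(
  commands="1 0 0.7 0 0 0 0; 1 -0.2 0.97 0 0 0 0; 1 -0.2 0.97 0 0 0 0; 1 -0.2 0.97 0 0 0 0; 1 -0.2 0.97 0 0 0 0; 1 -0.2 0.97 0 0 0 0; 1 -0.2 0.97 0 0 0 0; 1 -0.2 0.97 0 0 0 0",
)

```text
clock: 5.22
tool_pos: [0.4817, 0.0674, 0.2948]
tool_rot: [-0.011, 1.0, -0.0, -0.002]
force: [0.8, -0.2, -1.1]
finger_gap: 0.155
gripper_force: 58.7
```

```bash
cat >> h.py <<'E'
YW=.307; S=np.array([.6440,.0976,.1335]); TIP=.119
ZI=np.array([np.sin(.489)*np.cos(YW),np.sin(.489)*np.sin(YW),-np.cos(.489)])
EY=np.array([-np.sin(YW),np.cos(YW),0]);EX=np.cross(EY,-ZI)
RI=Ro.from_matrix(np.c_[np.cross(EY,ZI),EY,ZI])
def tipslot(s=None):
    s=s or bot.state();t=s['tool_pos']+Ro.from_quat(s['tool_rot']).apply([0,0,TIP])-S
    return np.array([t@EX,t@EY,t@-ZI])*1000
def fslot(s): return np.array([s['force']@EX,s['force']@EY,s['force']@-ZI])
E
python3 - <<'E'
from h import *
s=bot.state();print(s['tool_pos'],EX,RI.as_matrix())
print(delta(S-ZI*(TIP+.025),RI),delta(S-ZI*(TIP+.025),RI*Ro.identity())[1])
# split: yaw first then tilt
C=Ro.from_quat(s['tool_rot']);print((C.inv()*RI).as_rotvec()/6)
E
```

```text
[0.48174924 0.06741673 0.29484595] [0.84152711 0.26678332 0.46974332] [[-8.41527109e-01 -3.02200267e-01  4.47780217e-01]
 [-2.66783316e-01  9.53244459e-01  1.41956557e-01]
 [-4.69743320e-01  4.16333634e-17 -8.82803043e-01]]
(array([-3.26969504,  0.25571293,  1.12765856]), array([-0.06933209, -0.48961561, -0.28030095])) [-0.06933209 -0.48961561 -0.28030095]
[-0.01155535 -0.0816026  -0.04671683]
```

apply_moves(
  commands="1 0 0 0 -0.0139 -0.0979 -0.0561; 1 0 0 0 -0.0139 -0.0979 -0.0561; 1 0 0 0 -0.0139 -0.0979 -0.0561; 1 0 0 0 -0.0139 -0.0979 -0.0561; 1 0 0 0 -0.0139 -0.0979 -0.0561; 1 0 0 0 0 0 0; 1 0 0 0 0 0 0",
)

```text
clock: 5.8
tool_pos: [0.4808, 0.0655, 0.2944]
tool_rot: [-0.147, 0.959, 0.037, 0.239]
force: [0.7, 0.0, 0.2]
finger_gap: 0.154
gripper_force: 58.8
```

```bash
python3 - <<'E'
from h import *
s=bot.state();print(s['tool_pos'],tipslot(s),s['force'])
print(delta(S-ZI*(TIP+.025),RI))
E
```

```text
[0.48081065 0.06553015 0.29436423] [-70.47765422  18.72971183 100.63702589] [0.73884947 0.015206   0.17932349]
(array([-2.34899635, -0.61820607,  2.51818738]), array([-0.00013409, -0.00133246, -0.00268682]))
```

Rotation exact. I'll move to hover 25 mm above the slot.

apply_moves(
  commands="1 -0.5 -0.12 0.2 0 0 0; 1 -0.6 -0.16 0.4 0 0 0; 1 -0.6 -0.16 0.4 0 0 0; 1 -0.6 -0.16 0.5 0 0 0; 1 -0.05 -0.02 0.5 0 0 0; 1 0 0 0.5 0 0 0; 1 0 0 0 0 0 0; 1 0 0 0 0 0 0",
)

```text
clock: 6.47
tool_pos: [0.5816, 0.0782, 0.2628]
tool_rot: [-0.148, 0.959, 0.037, 0.239]
force: [0.8, -0.0, -1.0]
finger_gap: 0.15
gripper_force: 58.8
```

```bash
python3 - <<'E'
from h import *
b,_=snap('side');a,_=snap('top')
s=bot.state();print(s['tool_pos'],tipslot(s),s['force'])
T=s['tool_pos']+Ro.from_quat(s['tool_rot']).apply([0,0,TIP]);print('tip',proj('side',T),proj('top',T),proj('side',S),proj('top',S))
r=lambda im,x,y,w,h,s:cv2.resize(im[y:y+h,x:x+w],None,fx=s,fy=s,interpolation=cv2.INTER_CUBIC)
cv2.imwrite('pics/c5.png',np.hstack([r(b,245,130,50,50,8),r(a,208,128,50,50,8)])[:,:,::-1])
E
```

```text
[0.58179008 0.07791395 0.26545122] [ 4.87885436 -0.07313022 28.13896767] [0.0989574  0.13020261 0.31891846]
tip [[271.42284725 157.79776923]] [[232.89259875 154.53540549]] [[272.93472206 164.06969172]] [[232.38150071 153.09249427]]
```

View pics/c5.png

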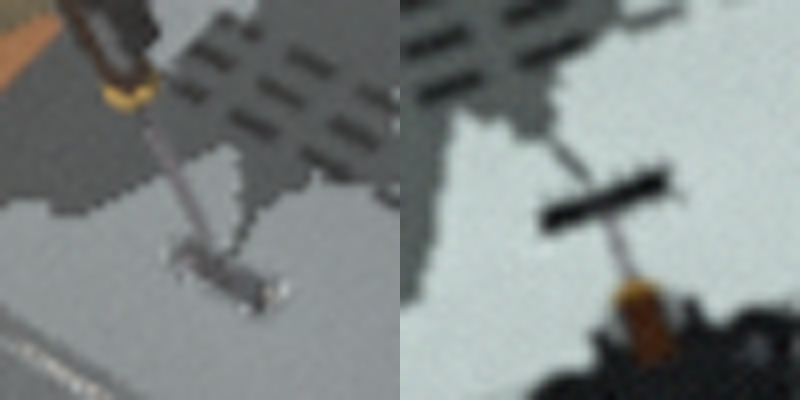

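apply_moves(
  commands="1 0 0 0 0 0 0; 1 0 0 0 0 0 0; 1 0 0 0 0 0 0; 1 0 0 0 0 0 0",
)

```text
clock: 6.9
tool_pos: [0.5812, 0.0777, 0.2655]
tool_rot: [-0.148, 0.958, 0.037, 0.242]
force: [0.1, 0.2, -0.8]
finger_gap: 0.152
gripper_force: 58.8
```

```bash
python3 - <<'E'
from h import *
b,_=snap('side');a,_=snap('top')
s=bot.state();print(s['tool_pos'],s['tool_rot'],tipslot(s),s['force'])
q=Ro.from_quat(s['tool_rot'])
for k in (.024,.119): 
    T=s['tool_pos']+q.apply([0,0,k]);print('pt',proj('side',T),proj('top',T))
v,u=np.mgrid[130:170,245:295]
m=(b[130:170,245:295].astype(int));br=(m[...,0]-m[...,2]>50)&(m[...,0]>130)&(u>252)&(u<270)
print('ferrule px',u[br].mean(),v[br].mean(),u[br].min(),u[br].max(),v[br].min(),v[br].max())
v,u=np.mgrid[128:178,208:258]
m=(a[128:178,208:258].astype(int));br=(m[...,0]-m[...,2]>50)
print('ferrule top px',u[br].mean(),v[br].mean(),v[br].min(),v[br].max())
for k in (.0215,): 
    T=s['tool_pos']+q.apply([0,0,k]);print('ferrule pred',proj('side',T),proj('top',T))
r=lambda im,x,y,w,h,s:cv2.resize(im[y:y+h,x:x+w],None,fx=s,fy=s,interpolation=cv2.INTER_NEAREST)
cv2.imwrite('pics/c6.png',np.hstack([r(b,255,135,30,40,13),r(a,217,133,30,40,13)])[:,:,::-1])
E
```

```text
[0.58106512 0.07768429 0.26504127] [-0.14843933  0.95829384  0.03679962  0.24142178] [ 4.04079732 -0.08156034 28.13441012] [-0.93091815  0.62266605 -0.80965729]
pt [[261.97771548 139.34247256]] [[236.62428858 165.57638006]]
pt [[271.25048241 157.99032853]] [[232.98238266 154.78693878]]
ferrule px 259.7142857142857 141.0 258 262 140 142
ferrule top px 237.0 164.5 164 165
ferrule pred [[261.71989368 138.82421268]] [[236.72666327 165.87971434]]
```

View pics/c6.png

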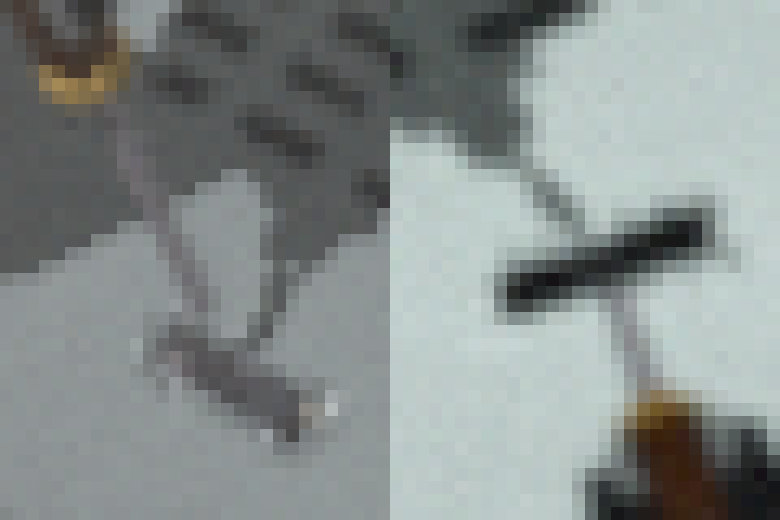

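The tip matches its prediction in both views, ending near side (271,158) and top (233,155). The slot centre is about 0.5 mm upslope of S, so I'll correct by 3.5 mm downslope and approach.

apply_moves(
  commands="1 0.06 0.02 0 0 0 0; 1 0.06 0.02 0 0 0 0; 1 0 0 0.3 0 0 0; 1 0 0 0.3 0 0 0; 1 0 0 0.1 0 0 0; 1 0 0 0 0 0 0; 1 0 0 0 0 0 0",
)

```text
clock: 7.58
tool_pos: [0.5872, 0.081, 0.2433]
tool_rot: [-0.149, 0.959, 0.037, 0.24]
force: [0.4, -0.3, 0.0]
finger_gap: 0.157
gripper_force: 58.8
```

```bash
python3 - <<'E'
from h import *
s=bot.state();print(s['tool_pos'],tipslot(s),fslot(s),delta(S,RI,s)[1])
E
```

```text
[0.58717114 0.08102222 0.2433346 ] [-0.38645335  1.35841863  5.76277652] [ 0.27148155 -0.41529316 -0.13052729] [-0.00010652  0.0022284   0.00054893]
```

apply_moves(
  commands="1 -0.03 0 0.08 0 0 0; 1 0 0 0.08 0 0 0; 1 0 0 0 0 0 0; 1 0 0 0 0 0 0",
)

```text
clock: 7.92
tool_pos: [0.5902, 0.0819, 0.2405]
tool_rot: [-0.149, 0.958, 0.037, 0.241]
force: [-0.0, 0.1, -0.6]
finger_gap: 0.156
gripper_force: 58.8
```

apply_moves(
  commands="1 0 0 0.08 0 0 0; 1 0 0 0.06 0 0 0; 1 0 0 0 0 0 0; 1 0 0 0 0 0 0",
)

```text
clock: 8.25
tool_pos: [0.592, 0.0825, 0.2366]
tool_rot: [-0.149, 0.958, 0.037, 0.241]
force: [-0.1, 0.6, -0.0]
finger_gap: 0.153
gripper_force: 58.8
```

```bash
python3 - <<'E'
from h import *
s=bot.state();print(s['tool_pos'],tipslot(s),fslot(s),delta(S,RI,s)[1])
E
```

```text
[0.59200208 0.08246779 0.23662079] [ 1.04864777  1.22332786 -2.5321936 ] [ 0.07442645  0.62262154 -0.04891072] [-0.00055366  0.00338662  0.0006197 ]
```

apply_moves(
  commands="1 0.02 0 0.07 0 0 0; 1 0 0 0.06 0 0 0; 1 0 0 0 0 0 0",
)

```text
clock: 8.5
tool_pos: [0.5932, 0.0829, 0.2325]
tool_rot: [-0.149, 0.958, 0.037, 0.241]
force: [-0.5, 0.4, -0.5]
finger_gap: 0.155
gripper_force: 58.8
```

apply_moves(
  commands="1 0 0 0.07 0 0 0; 1 0 0 0.06 0 0 0; 1 0 0 0 0 0 0",
)

```text
clock: 8.75
tool_pos: [0.595, 0.0834, 0.2291]
tool_rot: [-0.149, 0.958, 0.037, 0.241]
force: [-0.7, -0.6, -0.7]
finger_gap: 0.152
gripper_force: 58.8
```

```bash
python3 - <<'E'
from h import *
s=bot.state();print(s['tool_pos'],tipslot(s),fslot(s),delta(S,RI,s)[1])
E
```

```text
[0.59498594 0.08344112 0.22908861] [  0.22486688   1.26606294 -10.65610075] [-1.08170196 -0.40985266 -0.25624725] [-0.00041369  0.00291389  0.00061322]
```

apply_moves(
  commands="1 0 0 0.1 0 0 0; 1 0 0 0.1 0 0 0; 1 0 0 0 0 0 0",
)

```text
clock: 9.0
tool_pos: [0.5976, 0.0843, 0.2234]
tool_rot: [-0.149, 0.959, 0.037, 0.24]
force: [-0.5, 0.1, -0.7]
finger_gap: 0.16
gripper_force: 58.8
```

apply_moves(
  commands="1 0 0 0.1 0 0 0; 1 0 0 0 0 0 0",
)

```text
clock: 9.17
tool_pos: [0.5991, 0.0847, 0.2225]
tool_rot: [-0.149, 0.958, 0.037, 0.241]
force: [-3.8, -0.9, 3.1]
finger_gap: 0.154
gripper_force: 59.7
```

apply_moves(
  commands="1 0 0 0.1 0 0 0; 1 0 0 0 0 0 0",
)

```text
clock: 9.33
tool_pos: [0.6004, 0.085, 0.2203]
tool_rot: [-0.149, 0.958, 0.037, 0.241]
force: [-5.3, -0.1, 6.1]
finger_gap: 0.153
gripper_force: 60.1
```

```bash
python3 - <<'E'
from h import *
s=bot.state();print(s['tool_pos'],tipslot(s),fslot(s),delta(S,RI,s)[1])
E
```

```text
[0.600411   0.08504989 0.22033559] [  1.27835796   1.08776796 -21.04022641] [-1.63135635  1.52193104  7.77300306] [-0.00102359  0.00434739  0.00112742]
```

apply_moves(
  commands="1 0.02 0 0.07 0 0 0; 1 0 0 0 0 0 0; 1 0 0 0 0 0 0",
)

```text
clock: 9.58
tool_pos: [0.6011, 0.0853, 0.2183]
tool_rot: [-0.149, 0.958, 0.037, 0.242]
force: [-4.9, -0.4, 4.7]
finger_gap: 0.153
gripper_force: 59.8
```

apply_moves(
  commands="1 0 0 0.07 0 0 0; 1 0 0 0 0 0 0; 1 0 0 0 0 0 0",
)

```text
clock: 9.83
tool_pos: [0.6021, 0.0856, 0.2164]
tool_rot: [-0.149, 0.958, 0.037, 0.242]
force: [-5.2, -0.8, 6.4]
finger_gap: 0.153
gripper_force: 59.7
```

```bash
python3 - <<'E'
from h import *
b,d=snap('side')
s=bot.state();print(s['tool_pos'],tipslot(s),fslot(s),delta(S,RI,s)[1])
o=cv2.imread('pics/side0.png')[:,:,::-1].astype(int)
q=(b.astype(int)-o)
# bright bar region
for im in (o,b.astype(int)):
    v,u=np.mgrid[172:206,236:276];m=im[172:206,236:276].sum(2)>480;print(m.sum(),u[m].mean(),v[m].mean())
E
```

```text
[0.6020883  0.08557783 0.21638311] [  1.07120612   1.08432544 -25.35503492] [-1.8764488   0.36128286  7.40604945] [-0.00102229  0.00516391  0.0010237 ]
88 252.38636363636363 190.8181818181818
341 256.1466275659824 187.10263929618768
```

apply_moves(
  commands="1 0 0 0.06 0 0 0; 1 0 0 0 0 0 0; 1 0 0 0 0 0 0",
)

```text
clock: 10.13
tool_pos: [0.6029, 0.0858, 0.215]
tool_rot: [-0.149, 0.958, 0.037, 0.242]
force: [-6.0, -0.3, 4.6]
finger_gap: 0.155
gripper_force: 59.9
```

```bash
cat > bar.py <<'E'
from h import *
from meas import cloud
def bar():
    snap('side');uv,P,c,d=cloud('side',200,310,150,240)
    H=np.array([np.cos(YW),np.sin(YW),0]);r=P-S
    x=r@H;y=r@EY;q=(d>0)&(P[:,2]>.062)&(P[:,2]<.082)&(x<-.068)&(x>-.22)&(abs(y)<.045)
    h=np.histogram(x[q],np.arange(-.22,-.06,.008));print('bar',q.sum(),np.median(x[q]),h[0])
    mm=q&(x<np.percentile(x[q],30)+.012);print(P[mm].mean(0))
E
python3 - <<'E'
from bar import *
bar();s=bot.state();print(tipslot(s),fslot(s))
E
```

```text
bar 190 -0.08941299295504357 [ 0  0  0  0  0  0  0  0  0  0  0 18 64  6  5  1 47 49  0]
[0.52817613 0.06169381 0.07410063]
[  1.15186794   1.08811645 -26.97548816] [-2.42075113  0.75561144  8.47216628]
```

The drawer bar has moved about 25 mm out, so it is released. I'll withdraw straight out and retrace.

apply_moves(
  commands="1 0 0 -0.1 0 0 0; 1 0 0 -0.3 0 0 0; 1 0 0 -0.4 0 0 0; 1 0 0 -0.4 0 0 0; 1 0 0 -0.4 0 0 0; 1 0 0 -0.4 0 0 0; 1 0 0 -0.6 0 0 0; 1 0 0 -0.6 0 0 0",
)

```text
clock: 10.85
tool_pos: [0.5585, 0.0719, 0.2989]
tool_rot: [-0.149, 0.958, 0.037, 0.241]
force: [0.6, -0.7, -1.0]
finger_gap: 0.152
gripper_force: 58.7
```

apply_moves(
  commands="1 0.3 0 -0.7 0 0 0; 1 0.6 0 -0.7 0 0 0; 1 0.6 0 -0.3 0 0 0; 1 0.6 0 0 0 0 0; 1 0.4 0 0 0 0 0; 1 0 0 0 0.0139 0.0979 0.0561; 1 0 0 0 0.0139 0.0979 0.0561; 1 0 0 0 0.0139 0.0979 0.0561",
)

```text
clock: 11.52
tool_pos: [0.4721, 0.0445, 0.3092]
tool_rot: [-0.065, 0.993, 0.014, 0.097]
force: [0.6, 0.1, -0.0]
finger_gap: 0.159
gripper_force: 58.8
```

apply_moves(
  commands="1 0 0 0 0.0139 0.0979 0.0561; 1 0 0 0 0.0139 0.0979 0.0561; 1 0 0 0 0 0 0; 1 0 0 0 0 0 0",
)

```text
clock: 11.85
tool_pos: [0.4741, 0.045, 0.3069]
tool_rot: [-0.011, 1.0, 0.0, -0.0]
force: [-0.7, -0.6, -0.4]
finger_gap: 0.157
gripper_force: 58.8
```

```bash
python3 - <<'E'
from bar import *
bar();s=bot.state();print(s)
print(delta([.4455,-.160,.30],down(np.pi/2+.0206)))
E
```

```text
bar 193 -0.08672621264395876 [ 0  0  0  0  0  0  0  0  0  0  0 25 57  8  2  1 50 50  0]
[0.52849654 0.05872402 0.07455945]
{'clock': 11.9, 'qpos': array([-2.52022900e-02, -8.25150337e-02,  1.39104139e+00,  5.45169444e-04,
        1.83211955e+00, -1.61825192e+00]), 'qd': array([-0.0051983 , -0.04317781,  0.01722529,  0.00171057,  0.00115003,
        0.00148877]), 'effort': array([ 7.71171693e-02, -2.65910554e+01, -3.16475344e+01,  7.19559408e-03,
       -5.03366883e-02,  8.44994065e-03]), 'tool_pos': array([0.4733986 , 0.04485584, 0.30760097]), 'tool_rot': array([-1.11969648e-02,  9.99937165e-01,  2.45929712e-04,  4.82624323e-04]), 'force': array([-0.23996485, -1.05590193, -1.10866399]), 'ft_torque': array([-0.01782444,  0.03853627, -0.03497273]), 'gripper_force': 58.82863998413086, 'finger_gap': 0.15711030568029952}
(array([ 1.08287206, -6.80611254,  0.24904086]), array([0.00048189, 0.00097026, 0.0017944 ]))
```

apply_moves(
  commands="1 0.1 -0.8 0 0 0 0; 1 0.16 -0.95 0 0 0 0; 1 0.16 -0.95 0 0 0 0; 1 0.16 -0.95 0 0 0 0; 1 0.16 -0.95 0 0 0 0; 1 0.16 -0.95 0 0 0 0; 1 0.16 -0.9 0 0 0 0; 1 0.03 -0.35 0 0 0 0",
)

```text
clock: 12.57
tool_pos: [0.4431, -0.1625, 0.3088]
tool_rot: [-0.009, 1.0, -0.001, 0.002]
force: [0.2, -0.0, -0.1]
finger_gap: 0.153
gripper_force: 58.9
```

apply_moves(
  commands="1 0 0 0.3 0 0 0; 1 0 0 0.5 0 0 0; 1 0 0 0.5 0 0 0; 1 0 0 0.3 0 0 0; 1 0 0 0 0 0 0; 1 0 0 0 0 0 0; 1 0 0 0 0 0 0; 1 0 0 0 0 0 0",
)

```text
clock: 13.23
tool_pos: [0.4455, -0.1596, 0.2609]
tool_rot: [-0.011, 1.0, -0.0, 0.001]
force: [0.5, 0.4, -0.8]
finger_gap: 0.16
gripper_force: 58.9
```

```bash
python3 - <<'E'
from h import *
b,_=snap('side')
s=bot.state();print(s['tool_pos'],s['tool_rot'],s['force'])
print(delta([.4455,-.1605,.137],down(np.pi/2+.0206)))
T=s['tool_pos']+Ro.from_quat(s['tool_rot']).apply([0,0,TIP]);print('tip',T,proj('side',T))
for y in (-.1609,-.2049): print(proj('side',[.4452,y,.116]))
r=lambda im,x,y,w,h,s:cv2.resize(im[y:y+h,x:x+w],None,fx=s,fy=s,interpolation=cv2.INTER_CUBIC)
cv2.imwrite('pics/c7.png',r(b,230,200,50,65,9)[:,:,::-1])
E
```

```text
[ 0.44555621 -0.1596986   0.26081744] [-1.08746196e-02  9.99940208e-01 -4.22006315e-04  1.07015376e-03] [-0.33211167  0.0506226   0.19863195]
(array([ 0.01124922, -0.02308705,  4.12725495]), array([-0.00086601,  0.0021315 ,  0.00114968]))
tip [ 0.44581198 -0.15979626  0.14181775] [[251.55187728 228.29247281]]
[[251.24022842 236.05185575]]
[[258.68720216 246.73519236]]
```

View pics/c7.png

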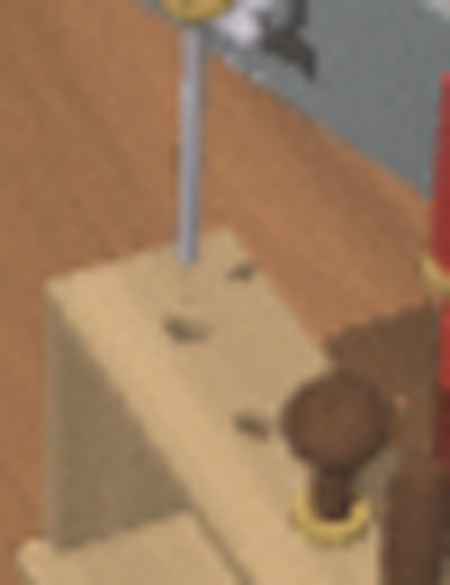

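The rod tip, at about (250.3,228.6), stands directly over its hole at (250.1,235.9). I'll lower it in.

apply_moves(
  commands="1 0 -0.02 0.3 0 0 0; 1 0 0 0.3 0 0 0; 1 0 0 0.15 0 0 0; 1 0 0 0.1 0 0 0; 1 0 0 0.1 0 0 0; 1 0 0 0 0 0 0",
)

```text
clock: 13.78
tool_pos: [0.4447, -0.1602, 0.2301]
tool_rot: [-0.011, 1.0, 0.0, -0.001]
force: [0.4, -0.1, -0.6]
finger_gap: 0.154
gripper_force: 58.9
```

apply_moves(
  commands="1 0 0 0.1 0 0 0; 1 0 0 0.1 0 0 0; 1 0 0 0 0 0 0; 1 0 0 0 0 0 0",
)

```text
clock: 14.12
tool_pos: [0.445, -0.1603, 0.225]
tool_rot: [-0.011, 1.0, 0.0, -0.0]
force: [-0.5, 0.8, -0.4]
finger_gap: 0.153
gripper_force: 58.9
```

```bash
python3 - <<'E'
from h import *
s=bot.state();print(s['tool_pos'],s['tool_rot'],s['force'],s['tool_pos'][2]-TIP)
E
```

```text
[ 0.44501473 -0.16034651  0.224979  ] [-1.06078566e-02  9.99943727e-01  9.25254831e-05 -9.02116980e-05] [-0.45725458  0.81888714 -0.40473301] 0.1059790009696922
```

apply_moves(
  commands="1 0 0 0.2 0 0 0; 1 0 0 0.4 0 0 0; 1 0 0 0.5 0 0 0; 1 0 0 0.5 0 0 0; 1 0 0 0.5 0 0 0; 1 0 0 0.3 0 0 0; 1 0 0 0.1 0 0 0; 1 0 0 0 0 0 0",
)

```text
clock: 14.78
tool_pos: [0.4444, -0.1601, 0.1489]
tool_rot: [-0.011, 1.0, 0.001, -0.001]
force: [1.2, 0.5, -0.2]
finger_gap: 0.157
gripper_force: 58.9
```

apply_moves(
  commands="1 0 0 0.07 0 0 0; 1 0 0 0 0 0 0; 1 0 0 0 0 0 0",
)

```text
clock: 15.03
tool_pos: [0.4454, -0.1606, 0.1487]
tool_rot: [-0.011, 1.0, -0.0, 0.0]
force: [0.1, 0.1, -0.4]
finger_gap: 0.153
gripper_force: 58.9
```

apply_moves(
  commands="1 0 0 0.07 0 0 0; 1 0 0 0 0 0 0; 1 0 0 0 0 0 0",
)

```text
clock: 15.28
tool_pos: [0.4451, -0.1604, 0.146]
tool_rot: [-0.011, 1.0, -0.0, 0.0]
force: [-0.6, -0.2, 0.0]
finger_gap: 0.154
gripper_force: 58.9
```

apply_moves(
  commands="1 0 0 0.07 0 0 0; 1 0 0 0 0 0 0; 1 0 0 0 0 0 0",
)

```text
clock: 15.53
tool_pos: [0.445, -0.1603, 0.1436]
tool_rot: [-0.011, 1.0, 0.0, -0.0]
force: [0.8, 0.5, 0.3]
finger_gap: 0.152
gripper_force: 58.9
```

apply_moves(
  commands="1 0 0 0.06 0 0 0; 1 0 0 0 0 0 0; 1 0 0 0 0 0 0",
)

```text
clock: 15.78
tool_pos: [0.445, -0.1603, 0.1418]
tool_rot: [-0.011, 1.0, 0.0, -0.0]
force: [0.7, -0.8, -0.7]
finger_gap: 0.154
gripper_force: 58.9
```

apply_moves(
  commands="1 0 0 0.05 0 0 0; 1 0 0 0 0 0 0; 1 0 0 0 0 0 0",
)

```text
clock: 16.03
tool_pos: [0.4453, -0.1605, 0.1408]
tool_rot: [-0.011, 1.0, -0.0, 0.0]
force: [0.1, 1.0, 2.5]
finger_gap: 0.158
gripper_force: 59.1
```

Seated with 2.5 N contact. Next I release to half-open and rise.

apply_moves(
  commands="0.5 0 0 0 0 0 0; 0.5 0 0 0 0 0 0; 0.5 0 0 0 0 0 0; 0.5 0 0 0 0 0 0; 0.5 0 0 0 0 0 0; 0.5 0 0 0 0 0 0",
)

```text
clock: 16.53
tool_pos: [0.445, -0.1603, 0.1404]
tool_rot: [-0.011, 1.0, 0.0, -0.0]
force: [-0.2, -0.1, 0.1]
finger_gap: 0.503
gripper_force: 0.0
```

apply_moves(
  commands="0.5 0 0 -0.3 0 0 0; 0.5 0 0 -0.6 0 0 0; 0.5 0 0 -0.8 0 0 0; 0.5 0 0 -0.8 0 0 0; 0.5 0 0 -0.8 0 0 0; 0.5 0 0 -0.5 0 0 0; 0.5 0 0.5 0 0 0 0; 0.5 0 0.9 0 0 0 0",
)

```text
clock: 17.2
tool_pos: [0.445, -0.12, 0.2569]
tool_rot: [-0.009, 1.0, -0.001, 0.002]
force: [0.1, 0.6, -1.6]
finger_gap: 0.501
gripper_force: 0.0
```

```bash
python3 - <<'E'
from bar import *
bar();s=bot.state();print(s['clock'],s['tool_pos'],s['tool_rot'],s['force'],s['finger_gap'])
o=cv2.imread('pics/side0.png')[:,:,::-1];b=np.load('/tmp/side.npz')['p']
for im in (o,b):
    v,u=np.mgrid[205:242,240:262];m=im[205:242,240:262].astype(int).sum(2)<200;print(m.sum(),u[m].mean(),v[m].mean(),u[m].min(),u[m].max(),v[m].min(),v[m].max())
E
```

```text
bar 167 -0.11734392688563433 [ 0  0  0  0  0  0  0  0  0  0  0 19 66  2  2  5 42 31  0]
[0.52789056 0.06021594 0.07429011]
17.25 [ 0.44433223 -0.11432723  0.25642627] [-0.0114924   0.99993135  0.00181656  0.00138226] [-0.66072433  2.59162036 -0.71681253] 0.5026990699474543
104 251.14423076923077 224.92307692307693 248 254 215 235
77 251.3116883116883 226.01298701298703 249 253 217 235
```

The pin stands back in its hole: handle centroid (251.3,226.0), against (251.1,224.9) originally. The drawer is about 25 mm out. I'll turn the gripper across the bar.

apply_moves(
  commands="0.7 0 0.5 0 0 0 0; 0.7 0 0 0 0 0 0.117; 0.7 0 0 0 0 0 0.117; 0.7 0 0 0 0 0 0.117; 0.7 0 0 0 0 0 0.117; 0.7 0 0 0 0 0 0.117; 0.7 0 0 0 0 0 0.117; 0.7 0 0 0 0 0 0.117",
)

```text
clock: 17.92
tool_pos: [0.4439, -0.1034, 0.2552]
tool_rot: [0.391, 0.92, 0.0, 0.0]
force: [1.5, 0.5, 0.4]
finger_gap: 0.299
gripper_force: 0.0
```

apply_moves(
  commands="0.7 0 0 0 0 0 0.117; 0.7 0 0 0 0 0 0.117; 0.7 0 0 0 0 0 0.117; 0.7 0 0 0 0 0 0.114; 0.7 0 0 0 0 0 0; 0.7 0 0 0 0 0 0; 0.7 0 0 0 0 0 0",
)

```text
clock: 18.5
tool_pos: [0.4439, -0.1034, 0.2548]
tool_rot: [0.589, 0.808, 0.0, 0.0]
force: [0.9, 0.1, 0.5]
finger_gap: 0.297
gripper_force: 0.0
```

```bash
python3 - <<'E'
from bar import *
s=bot.state();print(s['clock'],s['tool_pos'],s['tool_rot'],s['force'],s['finger_gap'])
print(delta([.5306,.0567,.15],down(.307)))
a,_=snap('top')
uv,P,c,d=__import__('meas').cloud('top',215,272,165,205)
H=np.array([np.cos(YW),np.sin(YW),0]);x=(P-S)@H;y=(P-S)@EY
q=(c.sum(1)>520)&(P[:,2]<.09)&(P[:,2]>.05)&(x<-.105)&(d>0);W=world('top',uv[q],z=.074)-S
print('bar top',q.sum(),np.median(W@H),np.percentile(W@EY,[2,98]),np.percentile(W@H,[5,95]))
E
```

```text
18.5 [ 0.44387751 -0.10338812  0.25482924] [5.89275334e-01 8.07932267e-01 1.09608428e-04 1.43057260e-04] [0.93690186 0.07518923 0.45964559] 0.2973192576061995
(array([4.19834496, 4.38161165, 3.49539478]), array([0.00034589, 0.00010138, 0.00347309]))
bar top 137 -0.11824667905447658 [-0.05855048  0.05320068] [-0.12329277 -0.10862746]
```

apply_moves(
  commands="0.7 0.4 0.4 0 0 0 0; 0.7 0.6 0.63 0 0 0 0; 0.7 0.65 0.68 0 0 0 0; 0.7 0.65 0.68 0 0 0 0; 0.7 0.65 0.68 0 0 0 0; 0.7 0.65 0.68 0 0 0 0; 0.7 0.65 0.68 0 0 0 0; 0.7 0 0 0.4 0 0 0",
)

```text
clock: 19.22
tool_pos: [0.5345, 0.0624, 0.2444]
tool_rot: [0.588, 0.809, 0.003, 0.001]
force: [0.3, -0.1, 0.2]
finger_gap: 0.299
gripper_force: 0.0
```

apply_moves(
  commands="0.7 0 0 0.7 0 0 0; 0.7 0 0 0.8 0 0 0; 0.7 0 0 0.8 0 0 0; 0.7 0 0 0.5 0 0 0; 0.7 0 0 0.3 0 0 0; 0.7 0 0 0 0 0 0; 0.7 0 0 0 0 0 0; 0.7 0 0 0 0 0 0",
)

```text
clock: 19.88
tool_pos: [0.5327, 0.0582, 0.1511]
tool_rot: [0.59, 0.807, 0.001, 0.001]
force: [-1.0, 0.6, 0.4]
finger_gap: 0.301
gripper_force: 0.0
```

```bash
python3 - <<'E'
from bar import *
s=bot.state();print(s['clock'],s['tool_pos'],s['force'],s['finger_gap'])
print(delta([.5315,.0587,.054],down(.307)))
b,_=snap('side');cv2.imwrite('pics/c8.png',cv2.resize(b[130:230,200:310],None,fx=6,fy=6,interpolation=cv2.INTER_CUBIC)[:,:,::-1])
E
```

```text
19.8833 [0.5326678  0.05816053 0.1510673 ] [-1.04379632  0.61388254  0.42502013] 0.3012864664692697
(array([ 0.03150914, -0.03980671,  3.23546234]), array([0.00252381, 0.00079326, 0.0010456 ]))
```

View pics/c8.png

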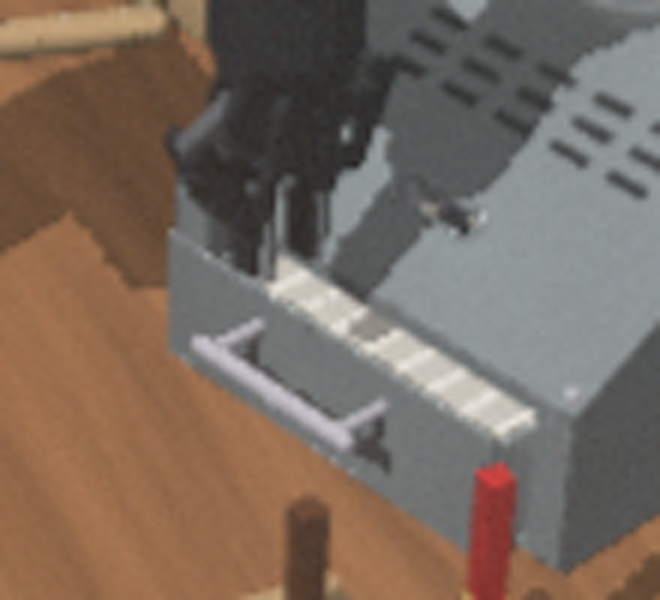

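The drawer is out with the filter showing. The bar runs from about (232,187) to (258,203), with the fingers straddling it from above. I'll check the bar against its projection.

```bash
python3 - <<'E'
from bar import *
B=np.array([.5315,.0587,.07])
print(proj('side',[B+.055*EY,B,B-.055*EY]))
for p in [(232.4,186.9),(245.1,195.0),(257.9,203.2)]:
    w=world('side',p,z=.072)[0];print(w,(w-S)@[np.cos(YW),np.sin(YW),0],(w-S)@EY)
E
```

```text
[[233.59487697 187.58112203]
 [245.37523899 195.53601841]
 [257.70231433 203.85941396]]
[0.51177395 0.11345477 0.072     ] -0.1212524328608592 0.05507221481921957
[0.53072449 0.059143   0.072     ] -0.11960096398997187 -0.0024270363605499055
[0.54889846 0.00666711 0.072     ] -0.11813496418897694 -0.05794156232205624
```

Projection agrees to 1 mm. I'll descend the remaining 97 mm and grip softly.

apply_moves(
  commands="0.7 0.03 -0.05 0.5 0 0 0; 0.7 0 0 0.6 0 0 0; 0.7 0 0 0.5 0 0 0; 0.7 0 0 0.4 0 0 0; 0.7 0 0 0.3 0 0 0; 0.7 0 0 0.2 0 0 0; 0.7 0 0 0 0 0 0",
)

```text
clock: 20.52
tool_pos: [0.5297, 0.0588, 0.0735]
tool_rot: [0.59, 0.807, -0.0, -0.001]
force: [0.6, 0.1, 0.7]
finger_gap: 0.304
gripper_force: 0.0
```

apply_moves(
  commands="0.7 0 0 0.3 0 0 0; 0.7 0 0 0.25 0 0 0; 0.7 0 0 0.2 0 0 0; 0.7 0 0 0 0 0 0; 0.7 0 0 0 0 0 0",
)

```text
clock: 20.93
tool_pos: [0.5298, 0.0588, 0.0515]
tool_rot: [0.59, 0.807, -0.0, -0.0]
force: [0.0, -0.1, -0.5]
finger_gap: 0.303
gripper_force: 0.0
```

apply_moves(
  commands="1 0 0 0 0 0 0; 1 0 0 0 0 0 0; 1 0 0 0 0 0 0; 1 0 0 0 0 0 0; 1 0 0 0 0 0 0",
  newtons=30,
)

```text
clock: 21.35
tool_pos: [0.5308, 0.0589, 0.0525]
tool_rot: [0.59, 0.807, 0.001, 0.001]
force: [1.4, 0.8, -0.8]
finger_gap: 0.112
gripper_force: 29.3
```

```bash
python3 - <<'E'
from bar import *
s=bot.state();print(s['clock'],s['tool_pos'],s['force'],s['finger_gap'],s['gripper_force'])
w=s['tool_pos']-S;H=np.array([np.cos(YW),np.sin(YW),0]);print(w@H,w@EY,delta(S,down(YW))[1])
E
```

```text
21.35 [0.53077001 0.0589043  0.05249059] [ 1.38326552  0.77961479 -0.84849897] 0.11170031094912622 29.299761056900024
-0.11962970933163751 -0.0026683284605436724 [0.00163971 0.00018775 0.00097524]
```

apply_moves(
  commands="1 0 -0.15 0 0 0 0; 1 0 -0.3 0 0 0 0; 1 0 -0.4 0 0 0 0; 1 0 -0.4 0 0 0 0; 1 0 -0.4 0 0 0 0; 1 0 -0.3 0 0 0 0; 1 0 -0.2 0 0 0 0; 1 0 0 0 0 0 0",
)

```text
clock: 22.02
tool_pos: [0.4671, 0.0386, 0.0524]
tool_rot: [0.59, 0.807, -0.001, -0.0]
force: [-2.5, -1.4, 3.4]
finger_gap: 0.112
gripper_force: 30.2
```

apply_moves(
  commands="1 0 -0.15 0 0 0 0; 1 0 -0.1 0 0 0 0; 1 0 -0.05 0 0 0 0; 1 0 0 0 0 0 0; 1 0 0 0 0 0 0",
)

```text
clock: 22.43
tool_pos: [0.4602, 0.0364, 0.0524]
tool_rot: [0.59, 0.807, -0.0, 0.0]
force: [-0.1, -0.8, 5.4]
finger_gap: 0.117
gripper_force: 30.2
```

```bash
python3 - <<'E'
from bar import *
s=bot.state();print(s['clock'],s['tool_pos'],s['finger_gap'],s['gripper_force'])
w=s['tool_pos']-S;H=np.array([np.cos(YW),np.sin(YW),0]);print(w@H,w@EY,s['force']@H,s['force']@EY,s['force'][2])
E
```

```text
22.4333 [0.46019078 0.03637207 0.05242974] 0.11734535388564023 30.23678183555603
-0.1937182178521063 -0.0028179848393851572 -0.3656151430222149 -0.6806046444983637 5.379564919361059
```

apply_moves(
  commands="1 0 -0.1 0 0 0 0; 1 0 -0.1 0 0 0 0; 1 0 0 0 0 0 0; 1 0 0 0 0 0 0",
)

```text
clock: 22.77
tool_pos: [0.4544, 0.0345, 0.0524]
tool_rot: [0.59, 0.807, -0.0, 0.0]
force: [1.1, -0.9, 5.8]
finger_gap: 0.115
gripper_force: 30.3
```

apply_moves(
  commands="1 0 -0.06 0 0 0 0; 1 0 0 0 0 0 0; 1 0 0 0 0 0 0",
)

```text
clock: 23.02
tool_pos: [0.4528, 0.034, 0.0524]
tool_rot: [0.59, 0.807, 0.0, 0.0]
force: [1.9, -1.0, 5.4]
finger_gap: 0.115
gripper_force: 30.3
```

```bash
cat > f.py <<'E'
from bar import *
s=bot.state()
w=s['tool_pos']-S;H=np.array([np.cos(YW),np.sin(YW),0]);print(s['clock'],w@H,w@EY,s['force']@H,s['force']@EY,s['force'][2])
E
python3 f.py
```

```text
23.0167 -0.2014767407613015 -0.0028035031778500855 1.5091397003919655 -1.4815240065118673 5.353462315228407
```

apply_moves(
  commands="1 0 -0.06 0 0 0 0; 1 0 0 0 0 0 0; 1 0 0 0 0 0 0",
)

```text
clock: 23.27
tool_pos: [0.4524, 0.0339, 0.0524]
tool_rot: [0.59, 0.807, 0.002, 0.001]
force: [5.8, 0.2, 2.7]
finger_gap: 0.115
gripper_force: 30.1
```

apply_moves(
  commands="1 0 -0.06 0 0 0 0; 1 0 0 0 0 0 0; 1 0 0 0 0 0 0",
)

```text
clock: 23.52
tool_pos: [0.4524, 0.0339, 0.0525]
tool_rot: [0.59, 0.807, 0.003, 0.003]
force: [10.5, 3.4, -2.5]
finger_gap: 0.112
gripper_force: 29.8
```

```bash
python3 f.py
```

```text
23.5167 -0.20187727218409077 -0.0028090306777002524 11.01694668982489 0.0353645550131692 -2.4682924409365903
```

The drawer is at its stop: position fixed while force climbs to 11 N. I'll ease off, open and rise.

apply_moves(
  commands="1 0 0.09 0 0 0 0; 1 0 0 0 0 0 0; 0.7 0 0 0 0 0 0; 0.7 0 0 0 0 0 0; 0.7 0 0 0 0 0 0; 0.7 0 0 0 0 0 0; 0.7 0 0 0 0 0 0",
)

```text
clock: 24.1
tool_pos: [0.451, 0.0339, 0.0513]
tool_rot: [0.59, 0.807, -0.001, -0.001]
force: [-0.3, 0.1, 0.0]
finger_gap: 0.301
gripper_force: 0.0
```

apply_moves(
  commands="0.7 0 0 -0.3 0 0 0; 0.7 0 0 -0.5 0 0 0; 0.7 0 0 -0.8 0 0 0; 0.7 0 0 -0.8 0 0 0; 0.7 0 0 -0.8 0 0 0; 0.7 0 0 -0.8 0 0 0; 0.7 0 0 -0.8 0 0 0; 0.7 0 0 0 0 0 0",
)

```text
clock: 24.77
tool_pos: [0.4546, 0.0338, 0.2026]
tool_rot: [0.59, 0.807, 0.003, 0.005]
force: [0.8, 0.4, 0.8]
finger_gap: 0.3
gripper_force: 0.0
```

apply_moves(
  commands="0.7 0 0 -0.5 0 0 0; 0.7 0.6 0 -0.3 0 0 0; 0.7 0.8 0 0 0 0 0; 0.7 0.8 0 0 0 0 0; 0.7 0.8 0 0 0 0 0; 0.7 0.5 0 0 0 0 0; 0.7 0 0 0 0 0 0; 0.7 0 0 0 0 0 0",
)

```text
clock: 25.43
tool_pos: [0.4197, 0.1342, 0.22]
tool_rot: [0.59, 0.808, -0.0, 0.0]
force: [-1.0, 0.2, 0.3]
finger_gap: 0.303
gripper_force: 0.0
```

```bash
python3 - <<'E'
from bar import *
b,_=snap('side','side9')
H=np.array([np.cos(YW),np.sin(YW),0])
uv,P,c,d=__import__('meas').cloud('side',190,290,170,260)
r=P-S;x=r@H;y=r@EY;q=(d>0)&(P[:,2]>.062)&(P[:,2]<.082)&(x<-.14)&(x>-.26)&(abs(y)<.04)
print(np.histogram(x[q],np.arange(-.26,-.13,.008)),bot.state()['force'],bot.state()['clock'])
E
```

```text
(array([ 0,  0,  0,  0,  0,  0, 59, 19,  0,  0,  1, 83,  1,  0,  0,  0]), array([-0.26 , -0.252, -0.244, -0.236, -0.228, -0.22 , -0.212, -0.204,
       -0.196, -0.188, -0.18 , -0.172, -0.164, -0.156, -0.148, -0.14 ,
       -0.132])) [ 0.04496928 -0.48382557  0.50484199] 25.4833
```

View pics/side9.png

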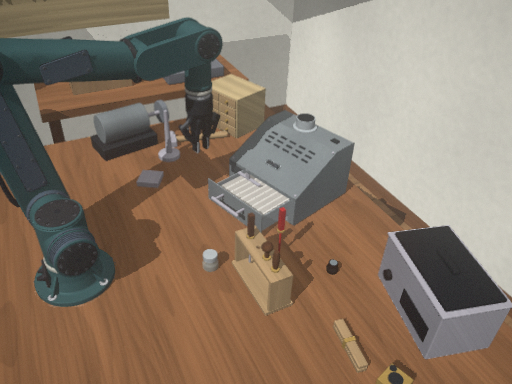

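The drawer is fully out, with its bar near (227,208). The pin is back in the rack at (251,224), the bystanders are unmoved, and the arm is clear.

```bash
python3 -c "
from bench import bot
print(bot.job_done())"
```

```text
the job is handed in; nothing more can be done
None
```

The job is handed in: I pressed the tab at about 8 N until the drawer let go, stood the pin back in its own hole, drew the drawer to its stop, and left the arm clear at about 25.5 s of the 64 s.

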